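# Hold a round flask down in a sprung welding jig

### The arm

A 7-joint arm with a two-finger parallel gripper is mounted at the origin on the work surface. World frame = base frame: x ahead of the robot, y to its left, z up, the work surface at z = 0. Lengths are in m, angles in rad, forces in N, time in s.
With the tool pointing down it reaches from about 0.4 to 0.85 m from the base axis. Payload 4.4 kg.
Tool frame: the origin (TCP) lies between the finger pads; the fingertips stand 25 mm ahead of it and the grasp point (between the pads) lies 6 mm ahead of it; y points along the fingers, x is the direction in which the jaws open and shut, and the axes are right-handed (so a half turn about y gives the same grasp; the last joint's range is limited). The gripper opens to 94 mm and grips with 3 to 60 N. Pads are 16 mm wide; open, the fingers measure 119 mm over their backs; the gripper's body (75 mm by 177 mm) begins 78 mm behind the grasp point.
Start: joints at [1.134, 0.628, 0.038, 1.517, -0.027, 0.996, -0.02], TCP at [0.236, -0.606, 0.23] pointing down, gripper open.
Joint ranges: [-3.06, 3.06], [-0.37, 2.12], [-1.25, 1.32], [0.18, 2.47], [-1.1, 4.24], [0.23, 1.98], [-2.94, 2.94]. Speed limits (rad/s): [2.57, 2.57, 3.14, 3.14, 3.14, 3.14, 3.14].

### API

Orientations are given as a rotation vector (axis times angle).
In Python, from rig import sensors, grab_frame, order gives the robot as it stands. The module is installed in compiled form; this text tells all that it offers.
- The arm moves only by the tool play_rows, never from a script. Its argument "commands" is a list that holds one entry, the list of rows, each a list of 7 numbers: the turn, a rotation vector about the tool's x, y, z in rad, then the shift along the tool's x, y, z in m, then the closure in counts, from 0 (fully open) to 255 (shut). In form: [[[rx, ry, rz, dx, dy, dz, fingers], ...]]. A call has 1 to 12 rows; each row shifts and turns the commanded pose from where the row before left it, along the tool's axes as they then stand; what a row does not reach is not made up. A row lasts 1/8 s, in which the tool goes at most 62.5 mm and 10.7 degrees, less where a joint would pass 70% of its speed; a pose out of reach is approached as far as the arm can. A call is refused whole if a number of a shift passes 0.0625 or a number of a turn 0.188, either way. A call with a gripper value outside its range is refused whole. The fingers move at their own pace and stop on an object; "squeeze" is the grip in N (left out, the last holds). Time passes only in rows, so rows that do not move let the fingers close. It gives the time, the measured TCP pose, the force and the opening at its end, in the units of the state.
- sensors.state(): the state, without advancing time (a new reading comes with each control period).
- grab_frame(name): name is "side" or "top" or "wrist"; returns a dict with "frame" (400x640x3 uint8, blue, green, red), "fovy" (degrees; the focal length in pixels is half the picture's height over the tangent of half this angle, whatever the lens; pixels are square), "cx", "cy" (the principal point, pixels), "pose" (4x4, takes a point from camera to world coordinates). Camera axes: x right, y down, z forward; pixel columns grow to the right and rows downward; lengths in m; the calibration is good to about 2 mm. A picture is of the moment at which its call begins. There is no depth.
- order.close_job(): hands the job in, once; it reports no verdict.
The state is a dict: "time_s": time; "q": joint angles; "qd": joint speeds; "effort": joint torques, N m; "tool_pos": TCP position; "tcp_rot": TCP orientation; "wrist_force": force on the tool from outside, world axes, zero at the start; "moment": the same for the moment, N m; "finger_gap": finger opening in m.
Only numpy, scipy, OpenCV 4.12 (cv2) and the standard library are available. Lean on these libraries where they do the work, as an engineer would, in place of code of your own. Each camera call takes 0.05 s, during which the arm holds its last target. There are 200 camera calls.

### The job

Lay the loose flange plate on the jig's sprung cradle so that it lies flat over both dowels, and let go of it. Then take the round copper flask, set it upright into the flange's big hole, push it straight down until the cradle reaches its bottom stop, and finish while still holding the flask pressed down there for tacking, the gripper touching only the flask. Leave everything else on the bench where it is.

Things in the scene. Friction and masses are not known exactly. Their poses are not given: they have to be found in the camera images.
- jig: Welding jig bolted to the table: blue base plate 190 (x) x 110 (y) x 15 mm, carrying the sprung cradle on its middle. Origin: centre of the base's underside, on the table; x along the row of the two dowels, z up. It does not move
- cradle (a joint): Downward travel of the sprung cradle in m: 0 fully up, 0.016 at its bottom stop. A preloaded spring of about 0.5 N/mm carries flange and flask with the cradle still fully up; about 12 to 15 N more, straight down, brings it to the stop. It springs back when let go
- cradle_seat (a point): Centre of the flat top of the cradle, on which the flange lies: brass ring 58 mm outside, 45 mm inside, with two yellow arms, 119 x 26 mm in all; 65 mm above the table, and 50 mm of free space below. x towards a dowel, z up. Two upright steel dowels at x = +48 and -48 mm: 12 mm thick, 24 mm high, the top 9 mm tapering to 5 mm
- flange_center (a point): Centre of the loose flange plate: bare aluminium, 130 (x) x 60 (y) x 12 mm (z), about 0.5 kg, flat on the table at the start. 50 mm hole through its middle, 14.5 mm holes at x = +48 and -48 mm for the dowels. Same either way round. Can be pinched across its 60 mm width. Lying on the cradle, this point is 6 mm above cradle_seat
- flask_mid (a point): Half-way up the round copper flask, 130 mm tall, loose, upright, 0.38 kg; z along its neck. Ball 76 mm across, centre 15 mm below this point; neck 30 mm across, its top 65 mm above this point, about 42 mm of it clear of the ball; steel boss 30 mm across ends 65 mm below. Seated in the flange's 50 mm hole, this point is 43.6 mm above the flange's top face
- rest: Fixed black rubber ring the flask stands in at the start: 76 mm outside, 56 mm inside, 30 mm high. Origin: centre of its underside, on the table
- flask: The same flask, origin at the lower end of its boss
- flange: The same flange plate, origin at the centre of its underside
- hammer: Bystander: hammer lying flat
- wrench: Bystander: steel wrench lying flat
- coupling: Bystander: short steel pipe coupling standing on end, 60 mm across, 32 mm high
- can: Bystander: red can, 66 mm across, 120 mm high
- nut_tray: Bystander: green open tray with nuts, 100 x 130 x 30 mm
- clamp: Bystander: red C-clamp lying flat, about 100 x 180 x 24 mm
- tube_offcut: Bystander: steel square tube offcut, 110 x 40 x 40 mm

How it is judged:
On the way, in this order (a step that is already met when the one before it is completed fails the run):
1. the flange lies flat on the cradle over both dowels, and is let go (z of flange_center in the frame of cradle_seat between 0.002 and 0.009 m and horizontal distance between flange_center and cradle_seat below 0.004 m and angle between the x axis of flange_center and the x axis of cradle_seat, either way round below 0.08 rad and angle between flange_center's own z axis and vertical below 0.05 rad and contact force between the fingers and flange below 0.2 N), for 0.3 s.
2. the flask, held by the fingers, sits in the flange's hole and holds the cradle down at its stop (z of flange_center in the frame of cradle_seat between 0.002 and 0.009 m and horizontal distance between flange_center and cradle_seat below 0.004 m and angle between the x axis of flange_center and the x axis of cradle_seat, either way round below 0.08 rad and value of joint cradle above 0.013 m and horizontal distance between flask_mid and cradle_seat below 0.007 m and angle between flask_mid's own z axis and vertical below 0.12 rad and z of flask_mid in the frame of flange_center below 0.055 m and contact force between flask and flange above 5 N and contact force between the fingers and flask above 3 N and contact force between each of the arm, the fingers and flange below 0.5 N and contact force between each of the fingers, the arm and jig below 0.5 N), for 0.5 s.
At the end, for the whole second after the job is handed in: Flange on the cradle over both dowels (4 mm, 0.08 rad, gap under 3 mm); flask in its hole (7 mm, 0.12 rad of upright), pressing it over 5 N, cradle down over 13 of 16 mm; fingers push the flask over 3 N, robot touches neither flange nor jig; flask still (all of step 2 and linear speed of flask below 0.02 m/s); the arm keeps its last pose, push and grip.
It fails at once if a bystander is pushed more than 30 mm from its place (distance of any of hammer, wrench, coupling, can, nut_tray, clamp, tube_offcut from where it was at the start of the episode above 0.03 m).
It also fails if it takes over 69 s, if anything falls off the work surface, if the arm or the gripper's body presses on something with over 40 N, if the wrist force passes 120 N, or if a joint passes its speed limit or range.

## Working session

There is one attempt and no reset: what is moved stays moved. The work goes in short steps, Python scripts to look and compute and a tool call to move; the robot and the scene stay as the last step left them, time stands still between calls to the robot, and variables do not carry over. Pictures are saved under pics/ and viewed, about 8 in all and at most 12, crops included, and the job is handed in when it is done.

Besides the shell and the picture viewer there is one more tool, called by a JSON object that holds its "fn" and its "kwargs". play_rows: Moves the arm, as the interface text tells. Its arguments: {"type":"object","properties":{"commands":{"type":"array"},"squeeze":{"type":"number"}},"required":["commands"]}

```bash
mkdir -p pics; cat > h.py <<'E'
import numpy as np, cv2, pickle
from scipy.spatial.transform import Rotation as R
from rig import sensors, grab_frame, order
def cam(n, save=None):
    d=grab_frame(n); d['frame']=np.array(d['frame'])
    if save: cv2.imwrite('pics/%s.png'%save,d['frame']); pickle.dump(dict(d),open('pics/%s.pkl'%save,'wb'))
    return d
def load(s): return pickle.load(open('pics/%s.pkl'%s,'rb'))
def ray(d,u,v):
    f=200/np.tan(np.radians(d['fovy'])/2); T=np.array(d['pose'])
    w=T[:3,:3]@np.array([(u-d['cx'])/f,(v-d['cy'])/f,1]); return T[:3,3],w/np.linalg.norm(w)
def plane(d,u,v,z):
    o,w=ray(d,u,v); return o+w*(z-o[2])/w[2]
def tri(*rs):
    A=sum(np.eye(3)-np.outer(w,w) for o,w in rs); b=sum((np.eye(3)-np.outer(w,w))@o for o,w in rs)
    return np.linalg.solve(A,b)
def proj(d,p):
    f=200/np.tan(np.radians(d['fovy'])/2); T=np.array(d['pose'])
    c=T[:3,:3].T@(np.array(p)-T[:3,3]); return c[0]/c[2]*f+d['cx'],c[1]/c[2]*f+d['cy']
E
python3 - <<'E'
from h import *
np.set_printoptions(precision=4,suppress=True)
for n in('side','top','wrist'):
    d=cam(n,n+'0'); print(n,d['fovy'],d['cx'],d['cy']); print(np.array(d['pose']))
print(sensors.state())
a=load('top0')['frame'];b=load('side0')['frame']
cv2.imwrite('pics/both.png',cv2.resize(np.vstack([a,b]),(480,600)))
E
```

```text
side 47.099567438970304 318.9729897297648 203.63764053257609
[[ 0.9949 -0.054   0.0854  0.5196]
 [-0.1005 -0.6211  0.7772 -0.9377]
 [ 0.0111 -0.7818 -0.6234  0.8495]
 [ 0.      0.      0.      1.    ]]
top 56.886092534214775 316.9450159690206 195.90150580403278
[[ 0.0239 -0.998   0.0584  0.5442]
 [-0.9997 -0.0241 -0.0032  0.0039]
 [ 0.0046 -0.0583 -0.9983  1.1697]
 [ 0.      0.      0.      1.    ]]
wrist 69.67379025624913 319.3472835518937 199.21875479084213
[[ 0.364  -0.8962 -0.2537  0.3074]
 [-0.9314 -0.3506 -0.0981 -0.5761]
 [-0.001   0.272  -0.9623  0.3842]
 [ 0.      0.      0.      1.    ]]
{'time_s': 0.15, 'q': array([ 1.1342,  0.6291,  0.0385,  1.5181, -0.027 ,  0.9963, -0.02  ]), 'qd': array([-0.0005, -0.0022,  0.0015, -0.0023,  0.0002,  0.0007,  0.    ]), 'effort': array([ -0.0001, -55.0095,   1.1443, -18.6817,  -0.0522,   0.0209,
         0.0001]), 'tool_pos': array([ 0.2354, -0.6054,  0.2298]), 'tcp_rot': array([-1.3613,  0.9327, -0.9308]), 'wrist_force': array([-0.5671,  0.2675, -0.306 ]), 'moment': array([-0.0159, -0.0363, -0.0268]), 'finger_gap': 0.09401621951668684}
```

View pics/top0.png

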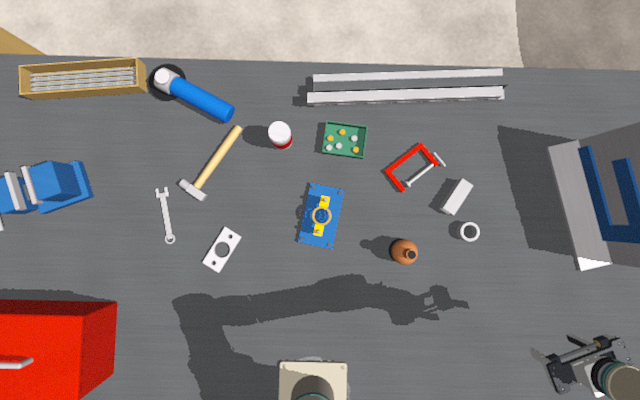

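View pics/side0.png

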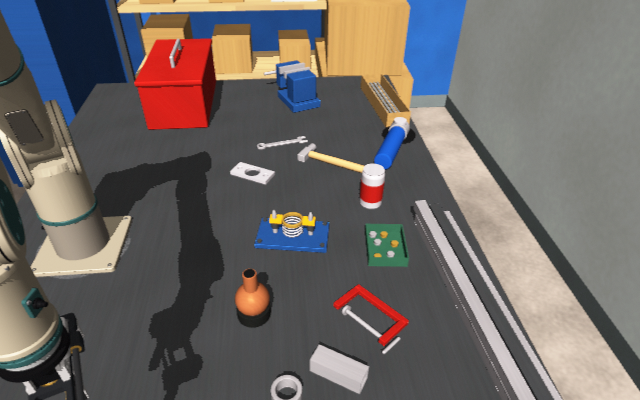

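The top view shows the flange at (222,249), the jig at (320,216) with its dowel row roughly vertical in the image, and the flask at (404,251). In the side view the flange is at (253,173), the cradle at (293,225) and the flask at (251,295).

```bash
python3 - <<'E'
from h import *
np.set_printoptions(precision=4,suppress=True)
s=sensors.state(); print(R.from_rotvec(s['tcp_rot']).as_matrix())
def comp(d,m,u,v,rad):
    mm=np.zeros(m.shape,np.uint8); cv2.circle(mm,(u,v),rad,255,-1); m=m.astype(np.uint8)*255&mm
    c=max(cv2.findContours(m,cv2.RETR_EXTERNAL,cv2.CHAIN_APPROX_NONE)[0],key=cv2.contourArea); return c
t=load('top0');sd=load('side0')
def hsv(d): return cv2.split(cv2.cvtColor(d['frame'],cv2.COLOR_BGR2HSV))
H,S,V=hsv(t);H2,S2,V2=hsv(sd)
def ctr(c): M=cv2.moments(c); return M['m10']/M['m00'],M['m01']/M['m00']
c=comp(t,(V>150)&(S<60),222,249,40); r=cv2.minAreaRect(c); print('flange top',r)
c2=comp(sd,(V2>120)&(S2<60),253,173,35); print('flange side',cv2.boundingRect(c2),ctr(c2))
print(plane(t,*r[0],.012),plane(sd,*ctr(c2),.010), 'tri',tri(ray(t,*r[0]),ray(sd,*ctr(c2))))
b=cv2.boxPoints(r); P=np.array([plane(t,*p,.012) for p in b]); print(P); 
e=P[1]-P[0],P[2]-P[1]; print([(np.linalg.norm(x),np.degrees(np.arctan2(x[1],x[0]))) for x in e])
m=comp(t,(H>100)&(H<125)&(S>120),320,216,45); r=cv2.minAreaRect(m); b=cv2.boxPoints(r);P=np.array([plane(t,*p,.015) for p in b]);print('jig',P,P.mean(0))
e=P[1]-P[0],P[2]-P[1]; print([(np.linalg.norm(x),np.degrees(np.arctan2(x[1],x[0]))) for x in e])
y=((H>18)&(H<35)&(S>120)); y2=((H2>18)&(H2<35)&(S2>120))
def msk(y,u,v,R_):
    mm=np.zeros(y.shape,np.uint8); cv2.circle(mm,(u,v),R_,255,-1);ys,xs=np.nonzero(y&(mm>0));return np.c_[xs,ys]
a=msk(y,320,216,30);a2=msk(y2,293,225,35)
for q in(a,a2): print(q.min(0),q.max(0),len(q))
ra=cv2.minAreaRect(a.astype(np.float32));ra2=cv2.minAreaRect(a2.astype(np.float32));print(ra,ra2)
print('cradle',plane(t,*ra[0],.065),plane(sd,*ra2[0],.065),tri(ray(t,*ra[0]),ray(sd,*ra2[0])))
c=comp(t,(H<15)&(S>90)&(V>50),404,251,25);c2=comp(sd,(H2<15)&(S2>90)&(V2>60),251,295,45)
print('flask',cv2.minEnclosingCircle(c),cv2.boundingRect(c2),ctr(c2))
k=cv2.minEnclosingCircle(c)[0]; ys=c2[:,0,1]; low=c2[:,0][ys>278]; 
k2=((low[:,0].min()+low[:,0].max())/2, 297); print(k2,plane(t,*k,.065),tri(ray(t,*k),ray(sd,*k2)))
E
```

```text
[[ 0.3624 -0.0005  0.932 ]
 [-0.932   0.0013  0.3624]
 [-0.0014 -1.      0.    ]]
flange top ((221.56185913085938, 249.3722686767578), (20.5916690826416, 43.65935134887695), 32.195735931396484)
flange side (230, 162, 45, 23) (251.94066000605505, 172.61398728428702)
[0.4382 0.2928 0.012 ] [0.4371 0.286  0.01  ] tri [0.4369 0.2949 0.0039]
[[0.3967 0.3543 0.012 ]
 [0.5126 0.2866 0.012 ]
 [0.4798 0.2311 0.012 ]
 [0.3642 0.299  0.012 ]]
[(np.float64(0.13428740556639873), np.float64(-30.275953134802627)), (np.float64(0.0645215478985461), np.float64(-120.55079771814758))]
jig [[ 0.4676  0.0583  0.015 ]
 [ 0.6546  0.0235  0.015 ]
 [ 0.6341 -0.0857  0.015 ]
 [ 0.4473 -0.0499  0.015 ]] [ 0.5509 -0.0134  0.015 ]
[(np.float64(0.19027338597777207), np.float64(-10.535764066001189)), (np.float64(0.11113453773425024), np.float64(-100.66414166338951))]
[312 196] [330 235] 238
[269 212] [315 227] 374
((321.0, 215.50001525878906), (17.441329956054688, 39.35479736328125), 26.56505012512207) ((292.0, 219.5), (15.0, 46.0), 90.0)
cradle [ 0.5504 -0.0132  0.065 ] [ 0.5499 -0.0198  0.065 ] [ 0.5503 -0.0132  0.0594]
flask ((404.0454406738281, 251.90908813476562), 13.416906356811523) (235, 268, 35, 48) (251.50090984284532, 296.34590570719604)
(np.float64(252.0), 297) [ 0.4482 -0.2626  0.065 ] [ 0.4478 -0.2646  0.0566]
```

```bash
cat >> h.py <<'E'
def plan(wps,grip,start=None,tl=0.055,rl=0.17):
    """wps: (x,y,z,jawdeg); prints rows in the tool frame, tool y kept down"""
    s=sensors.state(); M=R.from_rotvec(s['tcp_rot']).as_matrix(); p=s['tool_pos'].copy()
    a=np.arctan2(M[1,0],M[0,0]); print('at',np.round(p,4),'jaw',round(np.degrees(a),2),'tilt',np.round(M[:,1],4))
    out=[]
    for x,y,z,j in wps:
        dp=np.array([x,y,z])-p; da=(np.radians(j)-a+np.pi)%(2*np.pi)-np.pi
        n=max(1,int(np.ceil(max(np.linalg.norm(dp)/tl,abs(da)/rl))))
        for i in range(n):
            X=np.array([np.cos(a),np.sin(a),0]);Z=np.array([-np.sin(a),np.cos(a),0])
            d=(np.array([x,y,z])-p)/(n-i)
            r=[0,round(-da/n,4),0,round(d@X,4),round(-d[2],4),round(d@Z,4),grip]; out.append(r)
            p=p+r[3]*X+r[5]*Z+np.array([0,0,-r[4]]); a-=r[1]
    for k in range(0,len(out),12): print(str([out[k:k+12]]).replace(' ',''))
E
python3 -c "
from h import *
plan([(.5,-.25,.26,-30),(.44,.29,.20,59.7)],0)"
```

```text
at [ 0.2354 -0.6054  0.2298] jaw -68.75 tilt [-5.0e-04  1.3e-03 -1.0e+00]
[[[0,np.float64(-0.0752),0,np.float64(-0.0262),np.float64(-0.0034),np.float64(0.0417),0],[0,np.float64(-0.0752),0,np.float64(-0.0229),np.float64(-0.0034),np.float64(0.0436),0],[0,np.float64(-0.0752),0,np.float64(-0.0196),np.float64(-0.0033),np.float64(0.0451),0],[0,np.float64(-0.0752),0,np.float64(-0.0162),np.float64(-0.0034),np.float64(0.0465),0],[0,np.float64(-0.0752),0,np.float64(-0.0126),np.float64(-0.0033),np.float64(0.0476),0],[0,np.float64(-0.0752),0,np.float64(-0.009),np.float64(-0.0034),np.float64(0.0484),0],[0,np.float64(-0.0752),0,np.float64(-0.0053),np.float64(-0.0033),np.float64(0.0489),0],[0,np.float64(-0.0752),0,np.float64(-0.0017),np.float64(-0.0034),np.float64(0.0492),0],[0,np.float64(-0.0752),0,np.float64(0.0021),np.float64(-0.0033),np.float64(0.0492),0],[0,np.float64(-0.1565),0,np.float64(-0.0322),np.float64(0.006),np.float64(0.0438),0],[0,np.float64(-0.1565),0,np.float64(-0.025),np.float64(0.006),np.float64(0.0483),0],[0,np.float64(-0.1565),0,np.float64(-0.0171),np.float64(0.006),np.float64(0.0516),0]]]
[[[0,np.float64(-0.1565),0,np.float64(-0.0089),np.float64(0.006),np.float64(0.0536),0],[0,np.float64(-0.1565),0,np.float64(-0.0004),np.float64(0.006),np.float64(0.0543),0],[0,np.float64(-0.1565),0,np.float64(0.008),np.float64(0.006),np.float64(0.0537),0],[0,np.float64(-0.1565),0,np.float64(0.0163),np.float64(0.006),np.float64(0.0518),0],[0,np.float64(-0.1565),0,np.float64(0.0242),np.float64(0.006),np.float64(0.0487),0],[0,np.float64(-0.1565),0,np.float64(0.0315),np.float64(0.006),np.float64(0.0443),0],[0,np.float64(-0.1565),0,np.float64(0.038),np.float64(0.006),np.float64(0.0388),0]]]
```

{"fn": "play_rows", "kwargs": {"commands": [[[0, -0.075, 0, -0.026, -0.003, 0.042, 0], [0, -0.075, 0, -0.023, -0.003, 0.044, 0], [0, -0.075, 0, -0.02, -0.003, 0.045, 0], [0, -0.075, 0, -0.016, -0.003, 0.046, 0], [0, -0.075, 0, -0.013, -0.003, 0.048, 0], [0, -0.075, 0, -0.009, -0.003, 0.048, 0], [0, -0.075, 0, -0.005, -0.003, 0.049, 0], [0, -0.075, 0, -0.002, -0.003, 0.049, 0], [0, -0.075, 0, 0.002, -0.003, 0.049, 0], [0, -0.157, 0, -0.032, 0.006, 0.044, 0], [0, -0.157, 0, -0.025, 0.006, 0.048, 0], [0, -0.157, 0, -0.017, 0.006, 0.052, 0]]]}}

```text
time_s: 1.65
tool_pos: [0.4822, -0.0866, 0.2392]
tcp_rot: [-1.57, 0.038, -0.039]
wrist_force: [0.9, 0.7, 1.2]
finger_gap: 0.0941
```

{"fn": "play_rows", "kwargs": {"commands": [[[0, -0.156, 0, -0.009, 0.006, 0.054, 0], [0, -0.156, 0, 0, 0.006, 0.054, 0], [0, -0.156, 0, 0.008, 0.006, 0.054, 0], [0, -0.156, 0, 0.016, 0.006, 0.052, 0], [0, -0.156, 0, 0.024, 0.006, 0.049, 0], [0, -0.156, 0, 0.031, 0.006, 0.044, 0], [0, -0.156, 0, 0.038, 0.006, 0.039, 0], [0, 0, 0, 0, 0, 0, 0]]]}}

```text
time_s: 2.65
tool_pos: [0.4387, 0.2949, 0.1972]
tcp_rot: [-1.409, -0.814, 0.813]
wrist_force: [-0.5, -2.0, 0.4]
finger_gap: 0.0935
```

```bash
sed -i 's/round(-da\/n,4)/float(round(-da\/n,3))/;s/round(d@X,4)/float(round(d@X,3))/;s/round(-d\[2\],4)/float(round(-d[2],3))/;s/round(d@Z,4)/float(round(d@Z,3))/' h.py
python3 - <<'E'
from h import *
plan([],0); d=cam('wrist','w1'); print(np.round(d['pose'],3))
E
```

```text
at [0.4387 0.2949 0.1972] jaw 59.91 tilt [-0.0013  0.0036 -1.    ]
[[ 0.5    0.834  0.233  0.369]
 [ 0.866 -0.482 -0.133  0.335]
 [ 0.001  0.268 -0.963  0.352]
 [ 0.     0.     0.     1.   ]]
```

View pics/w1.png

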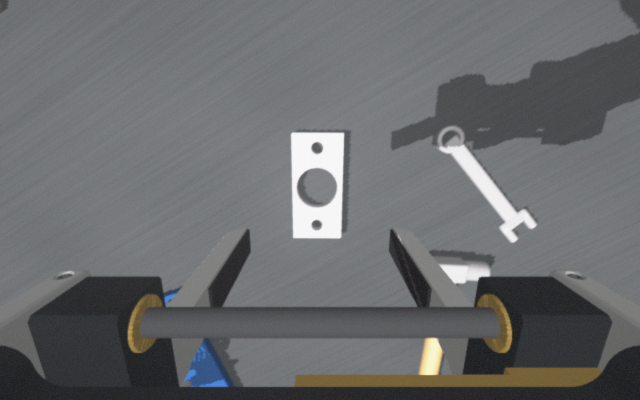

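The wrist view shows the flange at (318,187), with its dowel holes at (317,148) and (317,225) and its long side nearly vertical in the picture.

```bash
cat >> h.py <<'E'
def flange(d,z,roi=None,thr=150):
    f=d['frame']; H,S,V=cv2.split(cv2.cvtColor(f,cv2.COLOR_BGR2HSV)); m=((V>thr)&(S<50)).astype(np.uint8)*255
    if roi: k=np.zeros_like(m);x0,x1,y0,y1=roi;k[y0:y1,x0:x1]=255;m&=k
    cs,h=cv2.findContours(m,cv2.RETR_CCOMP,cv2.CHAIN_APPROX_NONE)
    i=max(range(len(cs)),key=lambda i:cv2.contourArea(cs[i]) if h[0][i][3]<0 else 0)
    P=np.array([plane(d,*q[0],z)[:2] for q in cs[i]]); r=cv2.minAreaRect((P*1000).astype(np.float32))
    print('rect mm',np.round(r[0],1),np.round(r[1],1),round(r[2],2))
    b=cv2.boxPoints(r); e=max((b[1]-b[0],b[2]-b[1]),key=np.linalg.norm); print('long ax deg',round(np.degrees(np.arctan2(e[1],e[0])),2))
    hs=[]
    for j in range(len(cs)):
        if h[0][j][3]==i and cv2.contourArea(cs[j])>30:
            q,ax,an=cv2.fitEllipse(cs[j]); hs.append((q,ax)); print('hole px',np.round(q,1),np.round(ax,1),'->',np.round(plane(d,*q,z),4))
    return r,hs
E
python3 - <<'E'
from h import *
d=load('w1'); flange(d,.012,(280,360,110,250))
plan([(.438,.293,.12,59.7)],0)
E
```

```text
rect mm [436.8 292.1] [ 62.6 132.1] 59.7
long ax deg -30.3
hole px [316.3 224.3] [10.  10.2] -> [0.4775 0.2681 0.012 ]
hole px [316.2 187. ] [38.5 39.7] -> [0.4358 0.2922 0.012 ]
hole px [316.6 147.6] [10.9 11.9] -> [0.3951 0.3163 0.012 ]
at [0.4395 0.2916 0.197 ] jaw 59.65 tilt [-1.2e-03  4.0e-04 -1.0e+00]
[[[0,-0.0,0,0.0,0.039,0.001,0],[0,-0.0,0,0.0,0.038,0.001,0]]]
```

{"fn": "play_rows", "kwargs": {"commands": [[[0, 0, 0, -0.001, 0.035, 0.002, 0], [0, 0, 0, 0, 0.035, 0.001, 0], [0, 0, 0, 0, 0, 0, 0]]]}}

```text
time_s: 3.08
tool_pos: [0.4366, 0.2876, 0.1257]
tcp_rot: [-1.418, -0.802, 0.811]
wrist_force: [0.5, -0.7, 0.4]
finger_gap: 0.0939
```

```bash
python3 - <<'E'
from h import *
d=cam('wrist','w2'); r,hs=flange(d,.012); d0=load('w1')
for a,b in zip([(316.3,224.3),(316.2,187.),(316.6,147.6)],hs): print(tri(ray(d0,*a),ray(d,*b[0])).round(4))
plan([(.4365,.2922,.06,59.7),(.4365,.2922,.027,59.7)],0)
E
```

```text
rect mm [437.2 293.7] [ 62.1 131.3] 59.7
long ax deg -30.3
hole px [325.6 246.8] [12.1 13.2] -> [0.4778 0.2695 0.012 ]
hole px [325.6 200.8] [47.8 50. ] -> [0.4358 0.2939 0.012 ]
hole px [325.9 151.8] [14.4 15. ] -> [0.3951 0.318  0.012 ]
[0.4778 0.2687 0.0117]
[0.4365 0.2926 0.0091]
[0.3931 0.3183 0.0351]
at [0.4374 0.2889 0.1272] jaw 59.36 tilt [-0.0014 -0.0021 -1.    ]
[[[0,-0.003,0,0.001,0.034,0.001,0],[0,-0.003,0,0.001,0.033,0.001,0],[0,0.0,0,0.0,0.033,0.0,0]]]
```

{"fn": "play_rows", "kwargs": {"commands": [[[0, -0.006, 0, 0.003, 0.03, 0.003, 0], [0, 0, 0, 0, 0.03, 0, 0], [0, 0, 0, 0, 0.02, 0, 0], [0, 0, 0, 0, 0.012, 0, 0], [0, 0, 0, 0, 0.008, 0, 0], [0, 0, 0, 0, 0, 0, 0]]]}}

```text
time_s: 3.88
tool_pos: [0.4367, 0.2947, 0.0278]
tcp_rot: [-1.414, -0.813, 0.812]
wrist_force: [0.0, 0.8, -0.1]
finger_gap: 0.094
```

```bash
python3 - <<'E'
from h import *
d=cam('wrist','w3'); flange(d,.012); plan([],0)
E
```

```text
rect mm [426.8 299.4] [ 61.2 108.7] 59.77
long ax deg -30.23
hole px [317.3 246. ] [69.5 75.7] -> [0.4346 0.2942 0.012 ]
hole px [318.8 174.9] [23.7 24.6] -> [0.3948 0.3184 0.012 ]
at [0.4368 0.2949 0.028 ] jaw 59.8 tilt [ 8.e-04  5.e-04 -1.e+00]
```

View pics/w3.png

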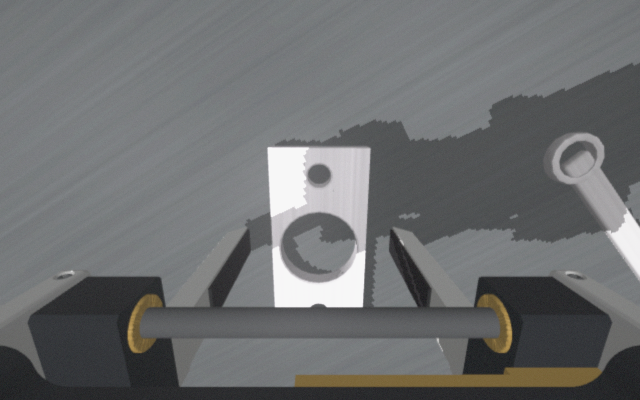

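The plate (columns 270–368) sits between the open fingers, with the big hole at (317,246). I'll close now.

{"fn": "play_rows", "kwargs": {"commands": [[[0, 0, 0, 0, 0, 0, 255], [0, 0, 0, 0, 0, 0, 255], [0, 0, 0, 0, 0, 0, 255], [0, 0, 0, 0, 0, 0, 255], [0, 0, 0, 0, 0, 0, 255], [0, 0, 0, 0, 0, 0, 255]]], "squeeze": 40}}

```text
time_s: 4.68
tool_pos: [0.4366, 0.2946, 0.0276]
tcp_rot: [-1.414, -0.813, 0.813]
wrist_force: [-0.6, -0.3, 1.4]
finger_gap: 0.06
```

```bash
python3 - <<'E'
from h import *
d=cam('wrist','w4'); flange(d,.012)
# jig centre, axis -10.6 -> jaw 79.4
plan([(.437,.294,.16,59.7),(.55,-.013,.16,79.4)],255)
E
```

```text
rect mm [427.1 299.2] [ 61.2 109.5] 59.5
long ax deg -30.5
hole px [317.4 246. ] [69.2 75.2] -> [0.4344 0.2942 0.012 ]
hole px [319.6 174.5] [22.8 24.7] -> [0.3946 0.3188 0.012 ]
at [0.4366 0.2946 0.0276] jaw 59.82 tilt [ 4.e-04 -2.e-04 -1.e+00]
[[[0,0.001,0,-0.0,-0.044,-0.0,255],[0,0.001,0,-0.0,-0.044,-0.0,255],[0,0.001,0,-0.0,-0.044,-0.001,255],[0,-0.057,0,-0.035,-0.0,-0.042,255],[0,-0.057,0,-0.037,-0.0,-0.04,255],[0,-0.057,0,-0.039,-0.0,-0.038,255],[0,-0.057,0,-0.041,-0.0,-0.035,255],[0,-0.057,0,-0.043,-0.0,-0.033,255],[0,-0.057,0,-0.046,-0.0,-0.031,255]]]
```

```bash
python3 - <<'E'
from h import *
plan([(.437,.294,.16,59.7),(.68,-.037,.19,79.4)],255)
E
```

```text
at [0.4366 0.2946 0.0276] jaw 59.82 tilt [ 4.e-04 -2.e-04 -1.e+00]
[[[0,0.001,0,-0.0,-0.044,-0.0,255],[0,0.001,0,-0.0,-0.044,-0.0,255],[0,0.001,0,-0.0,-0.044,-0.001,255],[0,-0.043,0,-0.02,-0.004,-0.047,255],[0,-0.043,0,-0.022,-0.004,-0.046,255],[0,-0.043,0,-0.024,-0.004,-0.045,255],[0,-0.043,0,-0.027,-0.004,-0.044,255],[0,-0.043,0,-0.028,-0.004,-0.043,255],[0,-0.043,0,-0.03,-0.003,-0.042,255],[0,-0.043,0,-0.032,-0.004,-0.04,255],[0,-0.043,0,-0.034,-0.003,-0.039,255]]]
```

{"fn": "play_rows", "kwargs": {"commands": [[[0, 0, 0, 0, -0.03, 0, 255], [0, 0, 0, 0, -0.05, 0, 255], [0, 0, 0, 0, -0.053, 0, 255], [0, -0.043, 0, -0.02, -0.004, -0.047, 255], [0, -0.043, 0, -0.022, -0.004, -0.046, 255], [0, -0.043, 0, -0.024, -0.004, -0.045, 255], [0, -0.043, 0, -0.027, -0.004, -0.044, 255], [0, -0.043, 0, -0.028, -0.004, -0.043, 255], [0, -0.043, 0, -0.03, -0.004, -0.042, 255], [0, -0.043, 0, -0.032, -0.003, -0.04, 255], [0, -0.043, 0, -0.034, -0.003, -0.039, 255], [0, 0, 0, 0, 0, 0, 255]]]}}

```text
time_s: 6.22
tool_pos: [0.6809, -0.0429, 0.1881]
tcp_rot: [-1.296, -1.065, 1.07]
wrist_force: [-0.7, -0.6, -6.3]
finger_gap: 0.0602
```

{"fn": "play_rows", "kwargs": {"commands": [[[0, 0, 0, 0, 0, 0, 255]]]}}

```text
time_s: 6.35
tool_pos: [0.6785, -0.0353, 0.189]
tcp_rot: [-1.287, -1.072, 1.074]
wrist_force: [-0.7, 0.3, -5.5]
finger_gap: 0.0599
```

```bash
python3 - <<'E'
from h import *
d=cam('wrist','w5'); plan([(.68,-.037,.14,79.4)],255)
E
```

```text
at [ 0.6785 -0.0344  0.1895] jaw 79.61 tilt [-0.0025  0.0014 -1.    ]
[[[0,0.004,0,-0.002,0.049,-0.002,255]]]
```

View pics/w5.png

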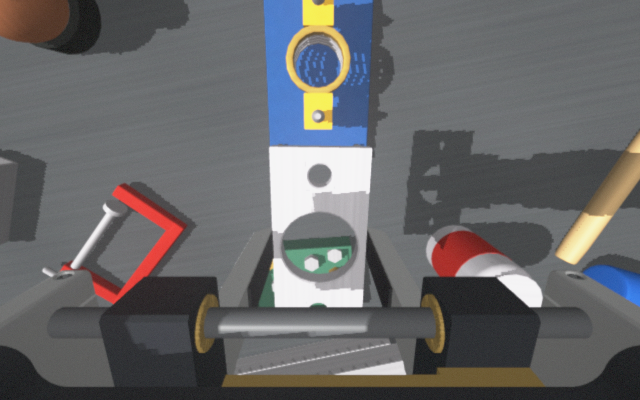

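The wrist view shows the held flange, with its dowel hole at (319,175) and big hole at (318,246). Ahead of it are the cradle ring at (318,60), the near dowel at (318,116), and the far dowel cut off at the top. I'll raise for a second view that shows all of it.

{"fn": "play_rows", "kwargs": {"commands": [[[0, 0.004, 0, -0.001, -0.04, -0.002, 255], [0, 0, 0, 0, -0.03, 0, 255], [0, 0, 0, 0, 0, 0, 255], [0, 0, 0, 0, 0, 0, 255]]]}}

```text
time_s: 6.9
tool_pos: [0.6804, -0.0366, 0.259]
tcp_rot: [-1.29, -1.07, 1.074]
wrist_force: [0.0, 0.3, -4.2]
finger_gap: 0.0602
```

```bash
python3 - <<'E'
from h import *
plan([],0); d=cam('wrist','w6'); 
cv2.imwrite('pics/w6c.png',cv2.resize(d['frame'][0:280,250:390],(400,800))[:600] if 0 else cv2.resize(d['frame'][0:200,220:420],(600,600),interpolation=cv2.INTER_NEAREST))
E
```

```text
at [ 0.6804 -0.0366  0.259 ] jaw 79.4 tilt [-2.5e-03 -6.0e-04 -1.0e+00]
```

View pics/w6c.png

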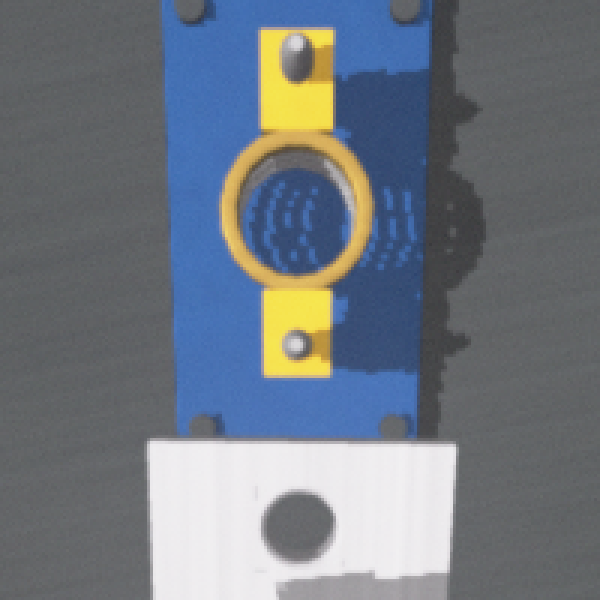

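In the crop (3x, offset 220,0) the cradle arms run from row 9 to row 125 of the full picture. The ring centre is near (319,70), the dowel tops near (319,115) and (319,14), and the flange hole near (319,175).

```bash
python3 - <<'E'
from h import *
np.set_printoptions(precision=4,suppress=True)
def ring(d):
    H,S,V=cv2.split(cv2.cvtColor(d['frame'],cv2.COLOR_BGR2HSV)); m=((H>14)&(H<35)&(S>110)&(V>90)).astype(np.uint8)*255
    m[200:]=0;m[:,:260]=0;m[:,380:]=0
    cs,h=cv2.findContours(m,cv2.RETR_CCOMP,cv2.CHAIN_APPROX_NONE)
    o=max(range(len(cs)),key=lambda i:cv2.contourArea(cs[i]) if h[0][i][3]<0 else 0)
    q=cs[o][:,0]; return m,q
R_={}
for n in('w5','w6'):
    d=load(n); m,q=ring(d); u0=np.median(q[:,0]); xs=q[:,0]; mid=(xs.min()+xs.max())/2
    w=q[np.abs(xs-mid)>20 if n=='w6' else np.abs(xs-mid)>22]; e=cv2.fitEllipse(w); print(n,len(w),e); R_[n]=e
    P=np.array([plane(d,*a,.065)[:2]*1000 for a in w],np.float32); print('ring plane fit',cv2.fitEllipse(P))
    nr=q[:,1].max(); mm=q[q[:,1]>nr-2]; print('near end',mm[:,0].mean(),nr)
print('tri ring',tri(ray(load('w5'),*R_['w5'][0]),ray(load('w6'),*R_['w6'][0])))
d=load('w6'); m,q=ring(d); P=np.array([plane(d,*a,.065)[:2]*1000 for a in q],np.float32)
r=cv2.minAreaRect(P); print('arms rect',r)
rows=[q[q[:,1]==v][:,0] for v in range(14,130)]
L=[(a.min()+a.max())/2 for a in rows if len(a)>1]; W=np.array([plane(d,u,v,.065)[:2] for u,v in zip(L,[v for v in range(14,130) if len(q[q[:,1]==v])>1])])
l=cv2.fitLine((W*1000).astype(np.float32),cv2.DIST_HUBER,0,.01,.01).ravel(); print('axis deg',np.degrees(np.arctan2(l[1],l[0])),l[2:])
for n in('w5','w6'):
    d=load(n); H,S,V=cv2.split(cv2.cvtColor(d['frame'],cv2.COLOR_BGR2HSV))
    z={'w5':.1895,'w6':.259}[n]-.0156; print(n); flange(d,z,(255,385,140,307),120)
plan([],0)
E
```

```text
w5 98 ((317.7966003417969, 58.87593460083008), (62.2251091003418, 69.2162094116211), 0.1633395105600357)
ring plane fit ((549.3001708984375, -12.636807441711426), (55.1729736328125, 56.14202880859375), 76.2724838256836)
near end 318.0 128
w6 63 ((318.50140380859375, 69.6122817993164), (49.0638427734375, 54.24365997314453), 3.1052112579345703)
ring plane fit ((549.22119140625, -13.192523956298828), (54.84587860107422, 56.09070587158203), 64.63744354248047)
near end 318.5 124
tri ring [ 0.5495 -0.0129  0.0706]
arms rect ((548.7593994140625, -13.137954711914062), (55.01141357421875, 117.39354705810547), 79.45977783203125)
axis deg -10.548368 [552.5454 -13.8016]
w5
rect mm [667.6 -31.8] [ 83.9 111.4] 76.53
long ax deg -13.47
hole px [315.5 228.6] [ 6.8 14.7] -> [ 0.6645 -0.0348  0.1739]
hole px [303.2 222.6] [7.5 9.3] -> [ 0.6591 -0.0416  0.1739]
hole px [321.2 248.2] [54.4 76.3] -> [ 0.6784 -0.0336  0.1739]
hole px [262.7 163.1] [5.2 8.2] -> [ 0.6181 -0.0579  0.1739]
w6
rect mm [669.4 -34.3] [ 61.5 109.1] 78.87
long ax deg -11.13
hole px [319.1 246.6] [70.1 78. ] -> [ 0.6791 -0.0361  0.2434]
hole px [319.1 174.8] [21.4 23.1] -> [ 0.6329 -0.0275  0.2434]
at [ 0.6802 -0.0369  0.2585] jaw 79.37 tilt [-0.0034 -0.0006 -1.    ]
```

```bash
python3 - <<'E'
from h import *
plan([(.5497,-.0137,.19,79.45),(.5497,-.0137,.125,79.45)],255)
E
```

```text
at [ 0.6802 -0.0369  0.2585] jaw 79.37 tilt [-3.4e-03 -6.0e-04 -1.0e+00]
[[[0,-0.0,0,-0.0,0.023,0.044,255],[0,-0.0,0,-0.001,0.023,0.044,255],[0,-0.0,0,-0.0,0.023,0.045,255],[0,-0.001,0,-0.0,0.032,-0.0,255],[0,-0.001,0,-0.0,0.033,-0.0,255]]]
```

{"fn": "play_rows", "kwargs": {"commands": [[[0, 0, 0, 0, 0.02, 0.044, 255], [0, 0, 0, -0.001, 0.02, 0.044, 255], [0, 0, 0, 0, 0.028, 0.044, 255], [0, -0.001, 0, 0, 0.032, 0, 255], [0, 0, 0, 0, 0.033, 0, 255], [0, 0, 0, 0, 0, 0, 255], [0, 0, 0, 0, 0, 0, 255], [0, 0, 0, 0, 0, 0, 255]]]}}

```text
time_s: 7.95
tool_pos: [0.5527, -0.0134, 0.1286]
tcp_rot: [-1.293, -1.073, 1.07]
wrist_force: [0.5, 0.5, -5.0]
finger_gap: 0.06
```

```bash
python3 - <<'E'
from h import *
plan([],0); d=cam('wrist','w7'); s=cam('side','s7')
u,v=map(int,proj(s,(.55,-.013,.08))); print(u,v)
a=cv2.resize(d['frame'][130:310,230:410],(400,400),interpolation=cv2.INTER_CUBIC); b=cv2.resize(s['frame'][v-50:v+50,u-50:u+50],(400,400),interpolation=cv2.INTER_CUBIC)
cv2.imwrite('pics/c7.png',np.hstack([a,b]))
E
```

```text
at [ 0.5527 -0.0134  0.1286] jaw 79.35 tilt [ 2.2e-03  3.0e-04 -1.0e+00]
291 213
```

View pics/c7.png

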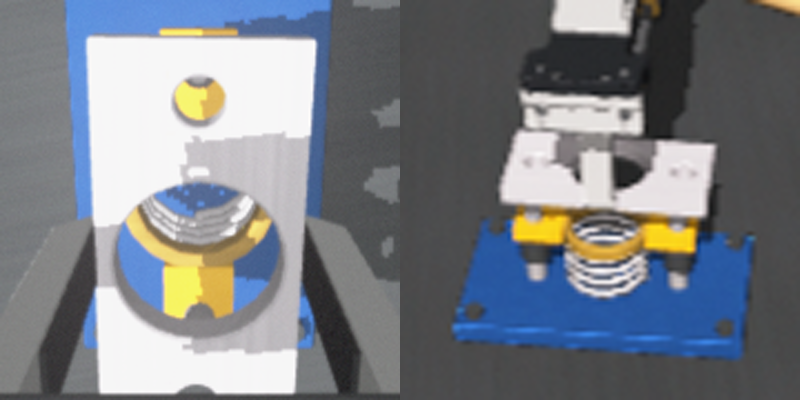

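The dowel shows through the hole's far edge, at about pixel (320,166). The side view shows the flange level above the cradle. I'll compare that with the predicted position.

```bash
python3 - <<'E'
from h import *
d=load('w7'); a=np.radians(-10.55); A=np.array([np.cos(a),np.sin(a)])
c=np.array([.5492,-.013])
for z in(.065,.080,.089): print(z,np.round(proj(d,[*(c-.048*A),z]),1))
for nm,cc in(('arm end',c-.0595*A),): print(nm,np.round(proj(d,[*cc,.065]),1))
r,hs=flange(d,.1286-.0156,(255,400,140,300),130)
m=d['frame'][140:150,300:345]; H=cv2.cvtColor(m,cv2.COLOR_BGR2HSV); print('arm end row seen',140+np.nonzero((H[:,:,0]>14)&(H[:,:,0]<35)&(H[:,:,1]>110))[0].min())
plan([(.5497,-.0137,.118,79.45)],255)
E
```

```text
0.065 [318.5 158.5]
0.08 [318.5 161.4]
0.089 [318.4 163.3]
arm end [318.5 143.1]
rect mm [539.6  -5.2] [ 94.9 104.2] 79.47
long ax deg -10.53
hole px [320.8 248. ] [51.5 79.9] -> [ 0.5527 -0.0121  0.113 ]
hole px [316.8 218.8] [14.9 36. ] -> [ 0.5325 -0.0109  0.113 ]
hole px [319.4 174.6] [18.9 24.6] -> [ 0.5052 -0.0042  0.113 ]
arm end row seen 143
at [ 0.5524 -0.0137  0.1285] jaw 79.34 tilt [ 0.0019 -0.     -1.    ]
[[[0,-0.002,0,-0.001,0.01,0.003,255]]]
```

{"fn": "play_rows", "kwargs": {"commands": [[[0, -0.002, 0, 0, 0, 0.003, 255], [0, 0, 0, 0, 0, 0, 255], [0, 0, 0, 0, 0.008, 0, 255], [0, 0, 0, 0, 0.008, 0, 255], [0, 0, 0, 0, 0.004, 0, 255], [0, 0, 0, 0, 0, 0, 255]]]}}

```text
time_s: 8.8
tool_pos: [0.5485, -0.0131, 0.1069]
tcp_rot: [-1.29, -1.072, 1.073]
wrist_force: [-0.2, -0.1, -5.3]
finger_gap: 0.0599
```

```bash
python3 - <<'E'
from h import *
d=cam('wrist','w8'); s=cam('side','s8')
flange(d,.1085-.0156,(255,400,140,300),130); plan([(.5497,-.0137,.0925,79.45)],255); print(sensors.state()['wrist_force'])
a=cv2.resize(d['frame'][130:310,230:410],(400,400),interpolation=cv2.INTER_CUBIC); b=cv2.resize(s['frame'][163:263,241:341],(400,400),interpolation=cv2.INTER_CUBIC)
cv2.imwrite('pics/c8.png',np.hstack([a,b]))
E
```

```text
rect mm [534.9  -4.9] [ 94.  102.5] 79.62
long ax deg -10.38
hole px [388.2 251.3] [5.7 9.7] -> [0.5578 0.0306 0.0929]
hole px [318.7 246.3] [56.8 73.8] -> [ 0.5463 -0.0126  0.0929]
hole px [317.8 225.2] [28.1 48.8] -> [ 0.5321 -0.0106  0.0929]
hole px [319.7 174.1] [18.5 21.7] -> [ 0.5004 -0.0036  0.0929]
at [ 0.5489 -0.013   0.1075] jaw 79.48 tilt [ 0.e+00  1.e-04 -1.e+00]
[[[0,0.0,0,-0.0,0.015,-0.001,255]]]
[ 0.34515498 -0.44035987 -4.33230631]
```

View pics/c8.png

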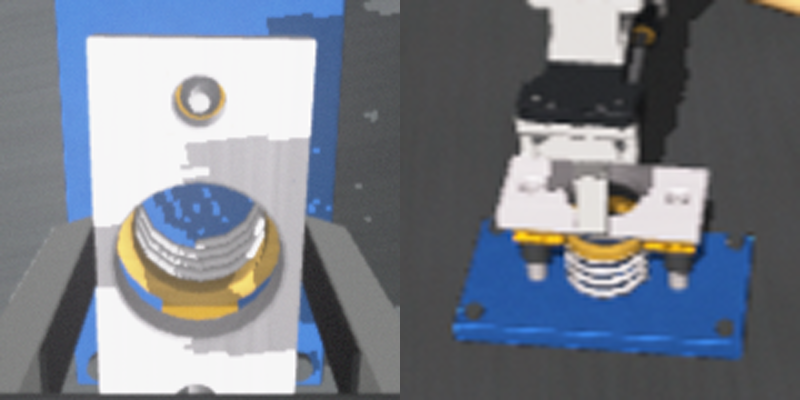

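The dowel tip (200,100 in the crop) is centred in the hole and there is no contact force. I'll seat the flange.

{"fn": "play_rows", "kwargs": {"commands": [[[0, 0, 0, 0, 0.004, 0, 255], [0, 0, 0, 0, 0.004, 0, 255], [0, 0, 0, 0, 0.004, 0, 255], [0, 0, 0, 0, 0.003, 0, 255], [0, 0, 0, 0, 0, 0, 255], [0, 0, 0, 0, 0, 0, 255]]]}}

```text
time_s: 9.65
tool_pos: [0.5488, -0.0131, 0.0927]
tcp_rot: [-1.291, -1.073, 1.073]
wrist_force: [-1.4, -0.5, -1.9]
finger_gap: 0.0597
```

{"fn": "play_rows", "kwargs": {"commands": [[[0, 0, 0, 0, 0, 0, 0], [0, 0, 0, 0, 0, 0, 0], [0, 0, 0, 0, 0, 0, 0], [0, 0, 0, 0, 0, 0, 0], [0, 0, 0, 0, -0.02, 0, 0], [0, 0, 0, 0, -0.04, 0, 0], [0, 0, 0, 0, -0.05, 0, 0], [0, 0, 0, 0, 0, 0, 0]]]}}

```text
time_s: 10.65
tool_pos: [0.5512, -0.0125, 0.206]
tcp_rot: [-1.295, -1.078, 1.068]
wrist_force: [0.9, 0.5, -0.0]
finger_gap: 0.0941
```

```bash
python3 - <<'E'
from h import *
d=cam('wrist','w9'); s=cam('side','s9')
flange(d,.077,None,130)
a=cv2.resize(d['frame'][90:290,220:420],(400,400),interpolation=cv2.INTER_CUBIC); b=cv2.resize(s['frame'][163:263,241:341],(400,400),interpolation=cv2.INTER_CUBIC)
cv2.imwrite('pics/c9.png',np.hstack([a,b]))
# flask: world ~ (.448,-.2635); wanted jaw: azimuth -30 ; 
plan([(.5,-.1,.26,79),(.448,-.2635,.26,30)],0)
print(sensors.state()['q'].round(3))
E
```

```text
rect mm [550.5 -28. ] [116.3 140.8] 79.54
long ax deg -10.46
hole px [317.6 195. ] [43.4 47.1] -> [ 0.5464 -0.0128  0.077 ]
hole px [321.6 146.8] [ 7.2 11.9] -> [ 4.993e-01 -1.000e-04  7.700e-02]
at [ 0.5487 -0.0135  0.2025] jaw 79.45 tilt [ 5.e-04 -6.e-04 -1.e+00]
[[[0,0.003,0,-0.031,-0.019,0.011,0],[0,0.003,0,-0.032,-0.019,0.01,0],[0,0.003,0,-0.031,-0.019,0.011,0],[0,0.142,0,-0.028,-0.0,0.003,0],[0,0.142,0,-0.029,-0.0,-0.001,0],[0,0.142,0,-0.028,-0.0,-0.005,0],[0,0.142,0,-0.027,-0.0,-0.009,0],[0,0.142,0,-0.026,-0.0,-0.012,0],[0,0.142,0,-0.024,-0.0,-0.016,0]]]
[ 0.453  0.614 -0.747  1.82   0.518  0.913  0.856]
```

View pics/c9.png

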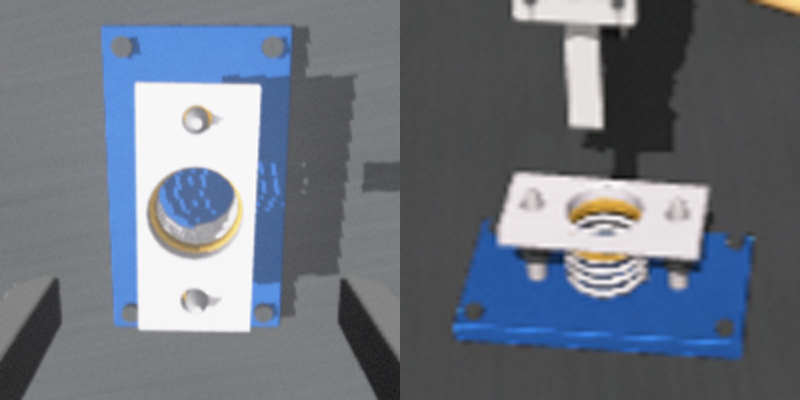

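The flange lies flat over both dowels, which show through its holes at (198,118) and (195,300) in the crop, and the fingers are clear. Next is the flask.

{"fn": "play_rows", "kwargs": {"commands": [[[0, 0, 0, -0.031, -0.019, 0.011, 0], [0, 0, 0, -0.032, -0.019, 0.01, 0], [0, 0, 0, -0.031, -0.019, 0.011, 0], [0, 0.142, 0, -0.028, 0, 0.003, 0], [0, 0.142, 0, -0.029, 0, -0.001, 0], [0, 0.142, 0, -0.028, 0, -0.005, 0], [0, 0.142, 0, -0.027, 0, -0.009, 0], [0, 0.142, 0, -0.026, 0, -0.012, 0], [0, 0.142, 0, -0.024, 0, -0.016, 0], [0, 0, 0, 0, 0, 0, 0], [0, 0, 0, 0, 0, 0, 0]]]}}

```text
time_s: 12.12
tool_pos: [0.4497, -0.2624, 0.2587]
tcp_rot: [-1.528, -0.421, 0.422]
wrist_force: [-0.1, 0.4, 0.5]
finger_gap: 0.0943
```

```bash
python3 - <<'E'
from h import *
plan([],0); d=cam('wrist','wa')
E
```

```text
at [ 0.4497 -0.2624  0.2587] jaw 30.81 tilt [-0.0011  0.0016 -1.    ]
```

View pics/wa.png

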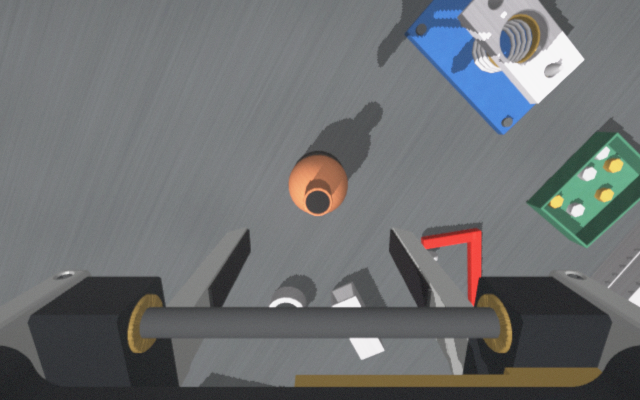

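The wrist view shows the flask's ball at about (318,182) and its neck opening at (318,202). I'll measure here and again lower down.

```bash
cat >> h.py <<'E'
def neck(d,u,v,r=40):
    m=(cv2.cvtColor(d['frame'],cv2.COLOR_BGR2HSV)[:,:,2]<35).astype(np.uint8); n,l,st,ce=cv2.connectedComponentsWithStats(m)
    c=[(np.hypot(*(ce[i]-[u,v])),i) for i in range(1,n) if st[i][4]>60]; i=min(c)[1]
    q=max(cv2.findContours((l==i).astype(np.uint8),cv2.RETR_EXTERNAL,cv2.CHAIN_APPROX_NONE)[0],key=len)
    e=cv2.fitEllipse(q); print('neck px',np.round(e[0],1),np.round(e[1],1)); return e[0]
def ball(d,u,v,r=60):
    H,S,V=cv2.split(cv2.cvtColor(d['frame'],cv2.COLOR_BGR2HSV)); m=((H<18)&(S>90)&(V>50)).astype(np.uint8)*255
    k=np.zeros_like(m);cv2.circle(k,(u,v),r,255,-1)
    q=max(cv2.findContours(m&k,cv2.RETR_EXTERNAL,cv2.CHAIN_APPROX_NONE)[0],key=cv2.contourArea); print('ball',cv2.boundingRect(q)); return q
E
python3 - <<'E'
from h import *
d=load('wa'); e=neck(d,318,202); print(plane(d,*e,.1357).round(4)); ball(d,318,182)
plan([(.449,-.2635,.19,30)],0)
E
```

```text
Traceback (most recent call last):
  File "h.py", line 49, in neck
    c=[(np.hypot(*(ce[i]-[u,v])),i) for i in range(1,n) if st[i][4]>60]; i=min(c)[1]
                                                                           ~~~^^^
ValueError: min() iterable argument is empty
```

```bash
python3 - <<'E'
from h import *
d=load('wa'); print(d['frame'][202,300:336:3].tolist())
E
sed -i 's/\[:,:,2\]<35)/[:,:,2]<TH)/;s/def neck(d,u,v,r=40)/def neck(d,u,v,TH=70)/' h.py
python3 - <<'E'
from h import *
d=load('wa'); e=neck(d,318,202); print(plane(d,*e,.1357).round(4)); ball(d,318,182)
plan([(.449,-.2635,.19,30)],0)
E
```

```text
[[123, 176, 243], [121, 174, 242], [76, 80, 96], [70, 69, 73], [71, 70, 72], [74, 74, 77], [69, 69, 69], [66, 69, 71], [67, 68, 71], [67, 66, 68], [104, 142, 218], [102, 142, 219]]
neck px [321.7 199.1] [ 8.8 14.8]
[ 0.4493 -0.2595  0.1357]
ball (289, 155, 58, 61)
at [ 0.45   -0.2621  0.2589] jaw 30.85 tilt [-7.0e-04  1.5e-03 -1.0e+00]
[[[0,0.007,0,-0.001,0.034,-0.0,0],[0,0.007,0,-0.001,0.035,-0.001,0]]]
```

```bash
cat >> h.py <<'E'
def neck(d,u,v,r=60):
    H,S,V=cv2.split(cv2.cvtColor(d['frame'],cv2.COLOR_BGR2HSV)); m=((S>90)&(V>90)).astype(np.uint8)*255
    cs,h=cv2.findContours(m,cv2.RETR_CCOMP,cv2.CHAIN_APPROX_NONE)
    c=[(np.hypot(*(q[:,0].mean(0)-[u,v])),i) for i,q in enumerate(cs) if h[0][i][3]>=0 and len(q)>25]; q=cs[min(c)[1]]
    e=cv2.fitEllipse(q); print('neck px',np.round(e[0],1),np.round(e[1],1)); return e[0]
E
python3 - <<'E'
from h import *
d=load('wa'); e=neck(d,318,202); print(plane(d,*e,.1357).round(4))
E
```

```text
neck px [317.2 201.6] [23.3 24.3]
[ 0.4468 -0.2642  0.1357]
```

{"fn": "play_rows", "kwargs": {"commands": [[[0, 0, 0, 0, 0.03, 0, 0], [0, 0, 0, 0, 0.03, 0, 0], [0, 0, 0, 0, 0, 0, 0], [0, 0, 0, 0, 0, 0, 0]]]}}

```text
time_s: 12.68
tool_pos: [0.4507, -0.2631, 0.2003]
tcp_rot: [-1.53, -0.422, 0.42]
wrist_force: [0.5, 0.0, -0.1]
finger_gap: 0.0942
```

```bash
python3 - <<'E'
from h import *
d0=load('wa'); e0=neck(d0,318,202); d=cam('wrist','wb'); g=proj(d,(.449,-.262,.1357)); e=neck(d,*g); print(g,plane(d,*e,.1357).round(4)); print('tri',tri(ray(d0,*e0),ray(d,*e)).round(4)); ball(d,int(g[0]),int(g[1])-20,70)
t=plane(d,*e,.1357); plan([(t[0],t[1],.128,30.8)],0)
E
```

```text
neck px [317.2 201.6] [23.3 24.3]
neck px [315.9 220.4] [28.6 30.2]
(np.float64(319.5692973696867), np.float64(219.31053764067605)) [ 0.4469 -0.2643  0.1357]
tri [ 0.4464 -0.2634  0.1386]
ball (282, 160, 70, 77)
at [ 0.4509 -0.2634  0.2006] jaw 30.72 tilt [ 1.9e-03 -6.0e-04 -1.0e+00]
[[[0,-0.001,0,-0.002,0.036,0.001,0],[0,-0.001,0,-0.002,0.037,0.0,0]]]
```

{"fn": "play_rows", "kwargs": {"commands": [[[0, 0, 0, -0.004, 0.02, 0.001, 0], [0, 0, 0, 0, 0.025, 0, 0], [0, 0, 0, 0, 0.02, 0, 0], [0, 0, 0, 0, 0.01, 0, 0], [0, 0, 0, 0, 0, 0, 0], [0, 0, 0, 0, 0, 0, 255], [0, 0, 0, 0, 0, 0, 255], [0, 0, 0, 0, 0, 0, 255], [0, 0, 0, 0, 0, 0, 255], [0, 0, 0, 0, 0, 0, 255], [0, 0, 0, 0, 0, 0, 255], [0, 0, 0, 0, 0, 0, 255]]], "squeeze": 58}}

```text
time_s: 14.22
tool_pos: [0.447, -0.2644, 0.1247]
tcp_rot: [-1.53, -0.421, 0.418]
wrist_force: [1.0, 1.2, -0.1]
finger_gap: 0.0292
```

```bash
python3 - <<'E'
from h import *
s=sensors.state(); print(s['finger_gap'],s['wrist_force'])
p=s['tool_pos']; plan([(p[0],p[1],.24,30.8),(.5492,-.0130,.24,50)],255)
E
```

```text
0.02922508795650984 [ 1.04824499  1.24782457 -0.05131246]
at [ 0.447  -0.2644  0.1247] jaw 30.67 tilt [ 2.3e-03  5.0e-04 -1.0e+00]
[[[0,-0.001,0,0.0,-0.038,0.0,255],[0,-0.001,0,0.0,-0.039,0.0,255],[0,-0.001,0,0.0,-0.038,0.0,255],[0,-0.067,0,0.043,-0.0,0.033,255],[0,-0.067,0,0.045,-0.0,0.03,255],[0,-0.067,0,0.048,-0.0,0.026,255],[0,-0.067,0,0.049,-0.0,0.023,255],[0,-0.067,0,0.05,-0.0,0.02,255]]]
```

{"fn": "play_rows", "kwargs": {"commands": [[[0, 0, 0, 0, -0.025, 0, 255], [0, 0, 0, 0, -0.045, 0, 255], [0, 0, 0, 0, -0.045, 0, 255], [0, -0.067, 0, 0.043, 0, 0.033, 255], [0, -0.067, 0, 0.045, 0, 0.03, 255], [0, -0.067, 0, 0.048, 0, 0.026, 255], [0, -0.067, 0, 0.049, 0, 0.023, 255], [0, -0.067, 0, 0.05, 0, 0.02, 255], [0, 0, 0, 0, 0, 0, 255], [0, 0, 0, 0, 0, 0, 255], [0, 0, 0, 0, 0, 0, 255]]]}}

```text
time_s: 15.6
tool_pos: [0.5481, -0.0163, 0.2389]
tcp_rot: [-1.463, -0.676, 0.679]
wrist_force: [0.6, -0.6, -4.3]
finger_gap: 0.0293
```

```bash
python3 - <<'E'
from h import *
s=sensors.state(); print(s['finger_gap'],s['wrist_force']); plan([(.5492,-.013,.2,50)],255)
d=cam('wrist','wc'); s=cam('side','sc'); q=ball(s,*map(int,proj(s,(.55,-.013,.175))),45)
b=s['frame'][130:280,216:366]
cv2.imwrite('pics/cc.png',np.hstack([cv2.resize(d['frame'],(480,300)),cv2.resize(b,(300,300),interpolation=cv2.INTER_CUBIC)]))
E
```

```text
0.02933283704341541 [ 0.61451374 -0.55305366 -4.26327325]
at [ 0.5481 -0.0163  0.2389] jaw 49.7 tilt [-0.0017 -0.0012 -1.    ]
[[[0,-0.005,0,0.003,0.039,0.001,255]]]
ball (275, 158, 31, 45)
```

View pics/cc.png

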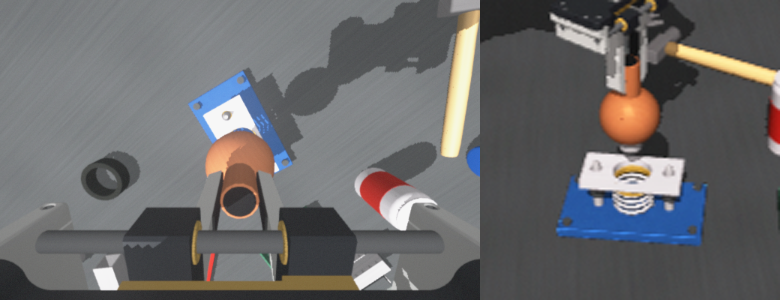

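The flask hangs upright above the hole, with the ball at (290,180) in the side view. I'll correct about 3 mm and lower it.

{"fn": "play_rows", "kwargs": {"commands": [[[0, 0, 0, 0.003, 0.015, 0.001, 255], [0, 0, 0, 0, 0.02, 0, 255], [0, 0, 0, 0, 0, 0, 255], [0, 0, 0, 0, 0.008, 0, 255], [0, 0, 0, 0, 0.008, 0, 255], [0, 0, 0, 0, 0.006, 0, 255], [0, 0, 0, 0, 0, 0, 255], [0, 0, 0, 0, 0, 0, 255]]]}}

```text
time_s: 16.7
tool_pos: [0.5502, -0.0114, 0.1827]
tcp_rot: [-1.462, -0.68, 0.679]
wrist_force: [0.2, -0.6, -3.7]
finger_gap: 0.0295
```

{"fn": "play_rows", "kwargs": {"commands": [[[0, 0, 0, -0.001, 0.003, 0, 255], [0, 0, 0, 0, 0.003, 0, 255], [0, 0, 0, 0, 0.003, 0, 255], [0, 0, 0, 0, 0.003, 0, 255], [0, 0, 0, 0, 0, 0, 255], [0, 0, 0, 0, 0, 0, 255]]]}}

```text
time_s: 17.45
tool_pos: [0.5497, -0.0125, 0.1717]
tcp_rot: [-1.463, -0.68, 0.679]
wrist_force: [-2.1, -0.9, 6.9]
finger_gap: 0.0292
```

Contact: the vertical force went from −4 N to +7 N at the height predicted for seating. I'll press on to the stop.

{"fn": "play_rows", "kwargs": {"commands": [[[0, 0, 0, 0, 0.003, 0, 255], [0, 0, 0, 0, 0.003, 0, 255], [0, 0, 0, 0, 0.003, 0, 255], [0, 0, 0, 0, 0.002, 0, 255], [0, 0, 0, 0, 0, 0, 255], [0, 0, 0, 0, 0, 0, 255]]]}}

```text
time_s: 18.2
tool_pos: [0.5498, -0.0125, 0.1613]
tcp_rot: [-1.464, -0.68, 0.679]
wrist_force: [-4.2, -0.9, 13.0]
finger_gap: 0.0295
```

{"fn": "play_rows", "kwargs": {"commands": [[[0, 0, 0, 0, 0.002, 0, 255], [0, 0, 0, 0, 0.001, 0, 255], [0, 0, 0, 0, 0, 0, 255], [0, 0, 0, 0, 0, 0, 255]]]}}

```text
time_s: 18.7
tool_pos: [0.5498, -0.0126, 0.1585]
tcp_rot: [-1.464, -0.68, 0.679]
wrist_force: [-3.6, -1.7, 14.5]
finger_gap: 0.0292
```

{"fn": "play_rows", "kwargs": {"commands": [[[0, 0, 0, 0, 0.001, 0, 255], [0, 0, 0, 0, 0.001, 0, 255], [0, 0, 0, 0, 0, 0, 255], [0, 0, 0, 0, 0, 0, 255]]]}}

```text
time_s: 19.2
tool_pos: [0.55, -0.0126, 0.1582]
tcp_rot: [-1.466, -0.68, 0.679]
wrist_force: [-7.4, -2.9, 27.1]
finger_gap: 0.0295
```

{"fn": "play_rows", "kwargs": {"commands": [[[0, 0, 0, -0.001, 0, 0.001, 255], [0, 0, 0, 0, 0, 0, 255], [0, 0, 0, 0, 0, 0, 255], [0, 0, 0, 0, 0, 0, 255], [0, 0, 0, 0, 0, 0, 255], [0, 0, 0, 0, 0, 0, 255]]]}}

```text
time_s: 19.95
tool_pos: [0.5496, -0.0126, 0.1582]
tcp_rot: [-1.466, -0.682, 0.677]
wrist_force: [-5.1, -2.2, 24.9]
finger_gap: 0.0295
```

```bash
python3 - <<'E'
from h import *
s0=sensors.state(); print(s0['finger_gap'],s0['wrist_force'],np.abs(s0['qd']).max()); plan([],0)
s=cam('side','sd'); t=cam('top','td'); w=cam('wrist','wd')
ball(s,*map(int,proj(s,(.55,-.013,.09))),45)
# upright check: neck left/right edge midline vs ball in side view against projected vertical through cradle
for z in(.0895,.13): print(z,np.round(proj(s,(.5492,-.013,z)),1))
b=cv2.resize(s['frame'][150:270,231:351],(400,400),interpolation=cv2.INTER_CUBIC); a=cv2.resize(w['frame'][90:290,220:420],(400,400),interpolation=cv2.INTER_CUBIC)
cv2.imwrite('pics/cd.png',np.hstack([a,b]))
E
```

```text
0.029470080262483985 [-5.11403491 -2.21833107 24.88470476] 0.0007464305736888695
at [ 0.5496 -0.0126  0.1582] jaw 49.83 tilt [ 0.0046 -0.0023 -1.    ]
ball (278, 185, 29, 41)
0.0895 [291.4 210.7]
0.13 [290.9 198.4]
```

View pics/cd.png

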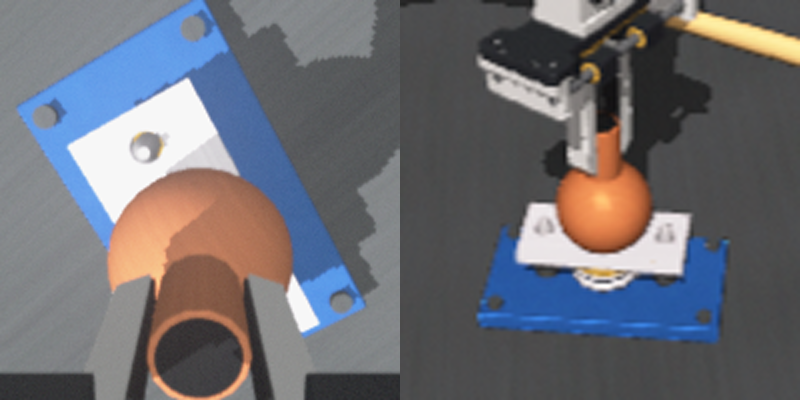

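The flask sits upright in the flange with the spring compressed, and the fingers touch only the neck. I'm handing in.

```bash
python3 -c "
from rig import order,sensors
print(sensors.state()['wrist_force']); print(order.close_job())"
```

```text
[-5.78437097 -2.23624579 25.60368346]
the job is handed in; nothing more can be done
None
```

The job is handed in. The flange lies on the cradle over both dowels, and the flask is pressed down in its hole, still held by the neck. No verdict was reported.

- **Flange:** I pinched it across its width, lined a hole up with its dowel by wrist camera, seated it and let go. The picture afterwards showed it flat, with both dowels through their holes.
- **Flask:** I gripped the neck at 58 N and lowered it into the flange's hole. Contact came at about the expected height (TCP about 0.172 m, estimate 0.175 m), and I pressed on to the stop.
- **At the stop:** the TCP stayed at 0.158 m while the vertical force jumped from 14.5 N to 27 N. I then shifted about 1 mm to ease the side load.
- **Last readings:** vertical force is about 25 N, finger gap 29.5 mm and the arm is still. The last pictures show the flask upright, the cradle down, and the fingers on the neck only. The clock read about 20 s.

**Not confirmed:**
- A side force of about 6 N remains on the wrist.
- I judged the cradle's travel from the TCP height and the force jump, not directly.
- The cradle's height measured from two views was 71 mm, against 65 mm in the text. I used 65 mm, which the contact height on placing the flange supported.
- I did not measure the bystanders' positions again; the arm never touched them as far as I could see.

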